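# Make up the walk kit and the developing kit

### The job

Make up two kits from the things on the glass shelf: in the blue tray the camera, the torch and the canister with the yellow lid, for tonight's walk; in the red tray the steel cassette opener and the canister with the white lid, for developing. Each must end lying or standing flat on the floor of its tray, the same way up as it is now; set the camera down softly, and never tip over the camera or a canister. Leave the green-lidded canister, the round tin and the coaster where they are.

Things in the scene. Friction and masses are not known exactly. Their poses are not given: they have to be found in the camera images.
- camera: Silver plastic film camera standing upright on its base: 112 mm wide (along its y), 62 mm tall, body 32 mm deep, with a flat-faced lens housing (46 mm wide, from 4 to 50 mm above the base) standing 8 mm proud in the middle of the front (-x side), black grip at its +y end. Across the middle it is 40 mm from lens face to back, flat on both. About 200 g. Origin on the underside, midway between lens face and back and midway along the width; z up. Belongs in the blue tray.
- torch: Press-button torch lying down, button up: 110 mm long (along its x, lens at +x), black barrel of rounded square section 24 mm, with 28 mm square orange ends it rests on, so it does not roll; red button on top; 28 mm high, about 100 g. Origin at the centre of its underside, z up. Belongs in the blue tray.
- opener: Flat steel film-cassette opener lying down: 100 mm long (along its x), 10 mm thick; a handle 22 mm wide from x = -50 to +20 mm ending in a disc 36 mm across centred at x = +32 mm. About 80 g. Origin on its underside, midway along its length, in the handle; centre of mass 5 mm towards the disc; z up. Belongs in the red tray.
- can_yellow: Film canister standing upright: black plastic pot, 31 mm across, with a flat yellow lid 34 mm across; 52 mm tall in all (the lid is the top 8 mm), about 30 g. Origin at the centre of its underside, z up; its yaw means nothing. Belongs in the blue tray.
- can_white: Film canister standing upright: black plastic pot, 31 mm across, with a flat white lid 34 mm across; 52 mm tall in all (the lid is the top 8 mm), about 30 g. Origin at the centre of its underside, z up; its yaw means nothing. Belongs in the red tray.
- can_green: Film canister standing upright: black plastic pot, 31 mm across, with a flat green lid 34 mm across; 52 mm tall in all (the lid is the top 8 mm), about 30 g. Origin at the centre of its underside, z up; its yaw means nothing. Belongs in neither kit: leave it.
- tin: Round aluminium tin with a screw-top lid, 66 mm across, 30 mm high, loose, 120 g. Origin at the centre of its underside. Leave it.
- coaster: Round ceramic coaster, white with a blue ring, 90 mm across, 8 mm thick, loose. Origin at the centre of its underside. Leave it.
- tray_blue: Shallow blue tray, fixed to the shelf. 220 mm along its x, 160 mm along its y, 14 mm high; walls and floor 5 mm thick, so the inside is 210 x 150 mm with its floor 5 mm above the shelf. Origin at the centre of its underside, z up; x along its long side. Target for the camera, the torch and the yellow-lidded canister.
- tray_red: Shallow red tray, fixed to the shelf. 220 mm along its x, 160 mm along its y, 14 mm high; walls and floor 5 mm thick, so the inside is 210 x 150 mm with its floor 5 mm above the shelf. Origin at the centre of its underside, z up; x along its long side. Target for the opener and the white-lidded canister.
Mind the look-alikes: they are no part of the job. Leave any brown or purple look-alike of the can_white alone.

How it is judged:
By the outcome, as a careful person would: the job done as asked, in the order asked, and still so for the second after the job is handed in, with the robot touching nothing.
It also fails if it takes over 136 s, if anything falls off the work surface, if the arm or the gripper's body presses on something with over 40 N, if the wrist force passes 120 N, or if a joint passes its speed limit or range.

### The arm

A 7-joint arm with a two-finger parallel gripper is mounted at the origin on the work surface. World frame = base frame: x ahead of the robot, y to its left, z up, the work surface at z = 0. Lengths are in m, angles in rad, forces in N, time in s.
With the tool pointing down it reaches from about 0.425 to 1.025 m from the base axis. Payload 3.6 kg.
Tool frame: the origin (TCP) lies at the very end of the fingers, on their centre line; the grasp point (between the pads) lies 19 mm behind it; z points along the fingers, y is the line along which they close (so a half turn about z gives the same grasp; the last joint's range is limited). The gripper opens to 85 mm and grips with 20 to 120 N. Pads are 22 mm wide; open, the fingers measure 114 mm over their backs; the gripper's body (76 mm by 85 mm) begins 54 mm behind the grasp point. The pads swing forward as they close: fully open they stand 13 mm farther back than shut.
Start: joints at [-0.093, 0.591, 0.048, 1.609, -0.033, 0.943, -0.034], TCP at [0.725, 0, 0.231] pointing down, gripper open.
Joint ranges: [-2.69, 2.69], [-0.47, 2.24], [-1.27, 1.36], [0.19, 2.51], [-1.53, 4.68], [0.08, 2.07], [-3.09, 3.09]. Speed limits (rad/s): [2.57, 2.57, 3.14, 3.14, 3.14, 3.14, 3.14].

### API

Orientations are given as a unit quaternion [x, y, z, w].
In Python, from rig import env, optics, nets gives the robot as it stands.
- The arm moves only by the tool step_arm, never from a script. Its argument "rows" is a list of rows, each a list of 5 numbers: the gripper command: -1 is shut, 1 is fully open, values between are in proportion, then the shift along the tool's x, y, z in cm, then the turn about the tool's z in rad. In form: [[jaw, dx, dy, dz, spin], ...]. A call has 1 to 12 rows; each row shifts and turns the commanded pose from where the row before left it, along the tool's axes as they then stand; what a row does not reach is not made up. A row lasts 1/8 s, in which the tool goes at most 62.5 mm and 10.7 degrees, less where a joint would pass 70% of its speed; a pose out of reach is approached as far as the arm can. A call is refused whole if a number of a shift passes 6.25 or a number of a turn 0.188, either way. A call with a gripper value outside its range is refused whole. The fingers move at their own pace and stop on an object; "squeeze" is the grip in N (left out, the last holds). Time passes only in rows, so rows that do not move let the fingers close. It gives the time, the measured TCP pose, the force, the opening and the grip force at its end, in the units of the state.
- env.read_state(): the state, without advancing time (a new reading comes with each control period).
- optics.grab_frame(name): name is "scene" or "side" or "wrist"; returns a dict with "pixels" (480x640x3 uint8, red, green, blue), "z_map" (480x640 float32, m along the optical axis (not along the pixel's ray), 0 where there is no reading), "fov_y" (degrees; the focal length in pixels is half the picture's height over the tangent of half this angle, whatever the lens; pixels are square), "cx", "cy" (the principal point, pixels), "eye" and "rotation" of the camera in the world. Camera axes: x right, y up, looking along -z (the intrinsics and any distortion apply to the point x, -y, -z); pixel columns grow to the right and rows downward; lengths in m; the calibration is good to about 2 mm. The wrist camera is an equidistant fisheye: a pixel r from the principal point sees the ray r / f radians off the axis. A picture is of the moment at which its call begins.
- env.finish_job(): hands the job in; it is judged then, once.
Trained networks look in a picture, given as the dict that the camera call returned (one of the last four; its "shot" number tells which), for a name from the list of things; names that differ only in an ending like _2 or _b are one class to them, and where a whole thing is asked for, a point or a joint stands for the part that bears it (a point fixed in the world has none). Each returns a list of dicts, best first, with "conf" (0 to 1); they miss things now and then, are a little off and sometimes report something else, mostly with a low value. They report only what shows in the picture. A call takes as long as a camera call. They do not tell look-alikes from the thing itself.
- nets.boxes_of(picture, target): "location" ([column, row] in pixels, amid what is visible of it).
- nets.outline_of(picture, target): "region" (480x640 bool, what is visible of it) and "location" ([column, row] in pixels, amid what is visible of it).
The state is a dict: "t": time; "joints": joint angles; "joint_velocities": joint speeds; "joint_efforts": joint torques, N m; "position": TCP position; "tool_rot": TCP orientation; "force": force on the tool from outside, world axes, zero at the start; "ft_torque": the same for the moment, N m; "opening": finger opening in m; "finger_force": force on a finger pad.
Only numpy, scipy, OpenCV 4.12 (cv2) and the standard library are available. Lean on these libraries where they do the work, as an engineer would, in place of code of your own. Each camera call takes 0.05 s, during which the arm holds its last target. There are 200 camera calls.

## Working session

There is one attempt and no reset: what is moved stays moved. The work goes in short steps, Python scripts to look and compute and a tool call to move; the robot and the scene stay as the last step left them, time stands still between calls to the robot, and variables do not carry over. Pictures are saved under pics/ and viewed, at most 14 in all, crops included, and the job is handed in when it is done.

Besides the shell and the picture viewer there is one more tool, called after "Request:" as name(argument=value, ...), one argument or row to a line, values as JSON. step_arm: Moves the arm, as the interface text tells. Its arguments: {"type":"object","properties":{"rows":{"type":"array"},"squeeze":{"type":"number"}},"required":["rows"]}

```bash
ls; mkdir -p pics
cat > h.py <<'E'
import numpy as np, cv2
from rig import env, optics, nets
def shot(name, fn=None):
    p=optics.grab_frame(name)
    if fn: cv2.imwrite('pics/'+fn, p['pixels'][:,:,::-1])
    return p
def cloud(p):
    """world xyz per pixel (pinhole cameras), NaN where no depth"""
    f=240/np.tan(np.radians(p['fov_y'])/2); v,u=np.mgrid[:480,:640]
    z=np.where(p['z_map']>0,p['z_map'],np.nan)
    c=np.stack([(u-p['cx'])/f*z,-(v-p['cy'])/f*z,-z],-1)
    return c@np.array(p['rotation']).T+np.array(p['eye'])
E
python3 - <<'E'
from h import *
for n in('scene','side','wrist'):
    p=shot(n,n+'0.png'); print(n,[k for k in p],p['fov_y'],p['cx'],p['cy'],np.round(p['eye'],3),np.round(p['rotation'],3).tolist(),[p[k] for k in p if 'dist' in k])
    if n!='wrist': 
        C=cloud(p)
        for t in 'camera torch opener can_yellow can_white can_green tin coaster tray_blue tray_red'.split():
            for b in nets.boxes_of(p,t)[:5]:
                u,v=np.round(b['location']).astype(int); print(t,(u,v),round(b['conf'],2),np.round(C[v,u],3))
print(env.read_state())
E
```

```text
pics
scene ['pixels', 'z_map', 'fov_y', 'cx', 'cy', 'eye', 'rotation', 'shot'] 48.27718178397314 308.7518616301053 238.0977439382558 [ 0.983 -0.316  0.828] [0.244, 0.12, 0.422, 0.865] []Traceback (most recent call last):
  File "<stdin>", line 5, in <module>
  File "h.py", line 12, in cloud
    return c@np.array(p['rotation']).T+np.array(p['eye'])
           ~^~~~~~~~~~~~~~~~~~~~~~~~~~
ValueError: matmul: Input operand 1 has a mismatch in its core dimension 0, with gufunc signature (n?,k),(k,m?)->(n?,m?) (size 4 is different from 3)
```

View pics/scene0.png

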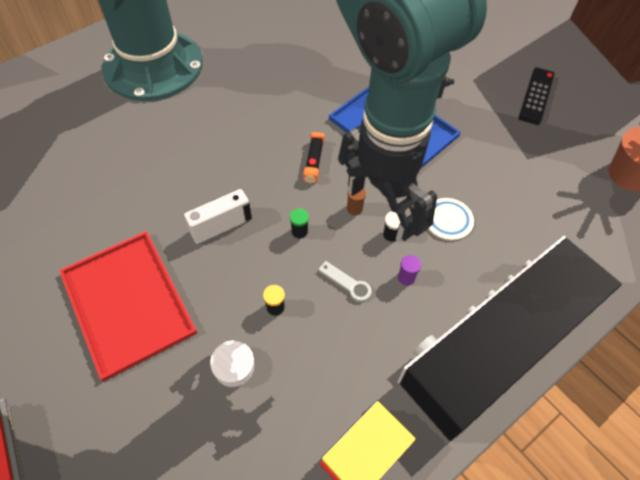

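The scene picture shows the camera (218,216), torch (314,157), green can (299,222), yellow can (274,299), opener (345,281) and tin (233,363). The coaster is at (450,219), the red tray at (127,303) and the blue tray at (395,125). Candidates for can_white are the white-lidded can (392,226), the brown look-alike (356,200) and the purple one (409,270). I choose the white one.

```bash
sed -i "s/np.array(p\['rotation'\]).T/R(p).T/" h.py
cat >> h.py <<'E'
from scipy.spatial.transform import Rotation
def R(p): return Rotation.from_quat(p['rotation']).as_matrix()
def plane(p,uv,h,fish=False):
    """world xy of pixel(s) on the plane z=h"""
    uv=np.atleast_2d(uv).astype(float); f=240/np.tan(np.radians(p['fov_y'])/2)
    d=(uv-[p['cx'],p['cy']])/f
    if fish:
        r=np.linalg.norm(d,axis=1,keepdims=True)+1e-9; d=np.c_[d/r*np.sin(r),np.cos(r)]
    else: d=np.c_[d,np.ones(len(d))]
    d=(d*[1,-1,-1])@R(p).T; e=np.array(p['eye'])
    return e[:2]+d[:,:2]*((h-e[2])/d[:,2:])
E
python3 - <<'E'
from h import *
for n in('scene','side','wrist'):
    p=shot(n,n+'0.png'); print(n,p['fov_y'],p['cx'],p['cy'],np.round(p['eye'],3),np.round(p['rotation'],3).tolist())
    if n!='wrist': C=cloud(p)
    for t in 'camera torch opener can_yellow can_white can_green tin coaster tray_blue tray_red'.split():
            for b in nets.boxes_of(p,t)[:6]:
                if b['conf']<.2: continue
                u,v=np.round(b['location']).astype(int); print(t,(u,v),round(b['conf'],2),np.round(C[v,u],3) if n!='wrist' else plane(p,(u,v),.02,True).round(3))
print(env.read_state())
E
```

```text
scene 48.27718178397314 308.7518616301053 238.0977439382558 [ 0.983 -0.316  0.828] [0.244, 0.12, 0.422, 0.865]
camera (np.int64(219), np.int64(217)) 0.97 [ 0.474 -0.12   0.051]
torch (np.int64(315), np.int64(159)) 0.89 [0.457 0.107 0.024]
opener (np.int64(346), np.int64(281)) 0.88 [ 0.691 -0.009  0.007]
can_yellow (np.int64(271), np.int64(300)) 0.61 [ 0.659 -0.142  0.051]
can_white (np.int64(406), np.int64(269)) 0.95 [0.75  0.066 0.05 ]
can_white (np.int64(389), np.int64(230)) 0.69 [0.671 0.104 0.035]
can_white (np.int64(357), np.int64(204)) 0.57 [0.594 0.096 0.035]
can_green (np.int64(302), np.int64(223)) 0.65 [ 0.574 -0.014  0.052]
tin (np.int64(232), np.int64(364)) 0.95 [ 0.7   -0.246  0.029]
coaster (np.int64(453), np.int64(223)) 0.76 [0.72  0.223 0.005]
tray_blue (np.int64(359), np.int64(120)) 0.84 [0.419 0.255 0.005]
tray_red (np.int64(127), np.int64(306)) 0.94 [ 0.5   -0.328  0.005]
side 53.000584404964435 322.7151174197454 238.70192872201451 [0.163 0.656 0.487] [-0.152, 0.487, 0.827, -0.236]
camera (np.int64(413), np.int64(246)) 0.8 [ 0.448 -0.082  0.046]
torch (np.int64(363)
[... 1638 characters left out ...]
9,  0.591188  ,  0.0484461 ,  1.60850203, -0.03333736,
        0.94271275, -0.03368683]), 'joint_velocities': array([ 0.0011845 ,  0.00010401,  0.00040654, -0.0011285 , -0.00080013,
        0.00062655,  0.00048199]), 'joint_efforts': array([ 4.82718660e-04, -5.48616242e+01,  1.54625628e+00, -1.98525220e+01,
        9.37096425e-03,  1.59354746e-03,  5.73509986e-07]), 'position': array([ 7.24999468e-01, -2.22498546e-05,  2.31311546e-01]), 'tool_rot': array([ 7.07114380e-01,  7.07099182e-01, -7.91580530e-06,  6.78414850e-06]), 'force': array([ 0.93891977,  0.52036794, -0.13980858]), 'ft_torque': array([-0.09012474, -0.0130433 , -0.01453424]), 'finger_force': 0.0, 'opening': 0.08523324957137259}
```

View pics/side0.png

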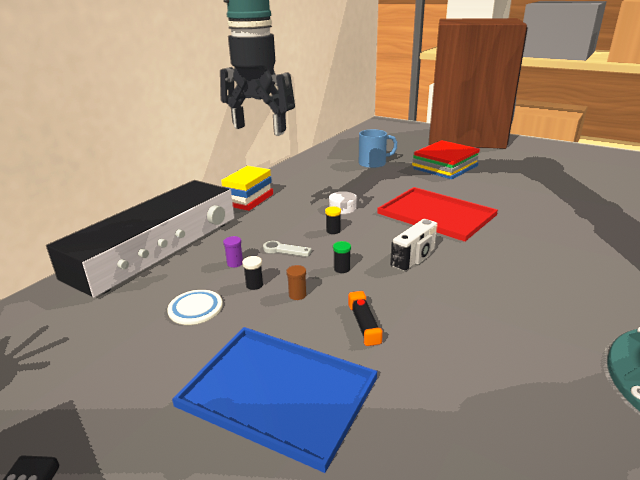

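View pics/wrist0.png

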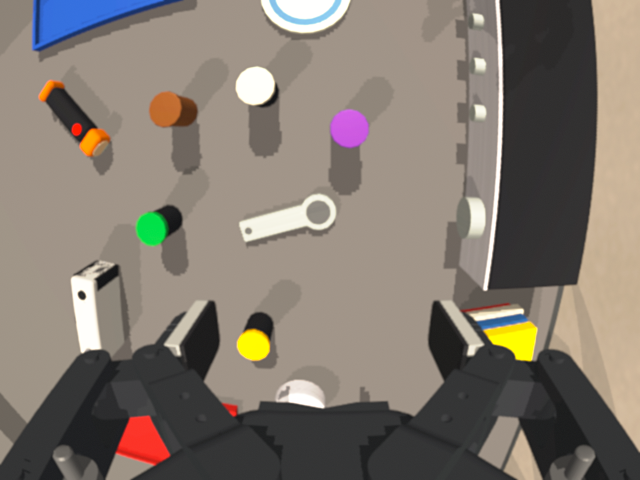

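The side picture confirms this: white lid (253,265), purple (233,250), brown (297,282), camera (413,246) with its lens facing the base side, torch (363,316), and the blue tray clear around (278,395). The wrist picture shows the white lid (256,86), brown (172,109), purple (350,128), green (155,228), yellow (254,344) and opener (290,218). Next I get precise poses.

```bash
cat > pose.py <<'E'
from h import *
H=dict(camera=(.058,.066),torch=(.020,.032),opener=(.006,.014),can_yellow=(.049,.056),can_white=(.049,.056),can_green=(.049,.056),tin=(.026,.034),coaster=(.005,.012),tray_blue=(.011,.018),tray_red=(.011,.018))
for n in('scene','side'):
    p=shot(n); C=cloud(p)
    for t,(a,b) in H.items():
        for o in nets.outline_of(p,t)[:4]:
            if o['conf']<.3: continue
            m=cv2.dilate(o['region'].astype(np.uint8),np.ones((3,3)))>0
            q=C[m]; q=q[(q[:,2]>a)&(q[:,2]<b)]
            if len(q)<10: continue
            r=cv2.minAreaRect((q[:,:2]*1000).astype(np.float32))
            u,v=np.array(o['location'],int)
            print(n,t,(u,v),'col',p['pixels'][v-4:v+4,u-4:u+4].mean((0,1)).round(),'c',np.round(r[0],1),'size',np.round(r[1],1),'ang',round(r[2],1),'z',np.median(q[:,2]).round(4), 'n',len(q))
E
python3 pose.py
python3 - <<'E'
from h import *
a=cv2.imread('pics/scene0.png'); b=cv2.resize(a[90:330,170:490],None,fx=2.5,fy=2.5,interpolation=cv2.INTER_CUBIC); cv2.imwrite('pics/crop1.png',b)
E
```

```text
scene camera (np.int64(220), np.int64(216)) col [188. 177. 167.] c [ 460.1 -115.9] size [111.5  33.9] ang 81.9 z 0.0609 n 932
scene torch (np.int64(314), np.int64(160)) col [146.  54.  52.] c [445.  112.6] size [ 27.8 112.4] ang 44.2 z 0.0245 n 535
scene opener (np.int64(350), np.int64(281)) col [235. 231. 219.] c [688.6  -8.4] size [99.5 36.1] ang 10.1 z 0.0089 n 748
scene opener (np.int64(301), np.int64(223)) col [ 60. 155.  75.] c [566.3 -15. ] size [29.1 12.1] ang 55.6 z 0.0102 n 38
scene can_yellow (np.int64(271), np.int64(300)) col [252. 238. 105.] c [ 653.5 -133.3] size [32.2 31.7] ang 46.7 z 0.0512 n 297
scene can_white (np.int64(408), np.int64(269)) col [169.  85. 184.] c [747.9  79.1] size [32.2 32.7] ang 3.8 z 0.0506 n 261
scene can_white (np.int64(355), np.int64(203)) col [98. 59. 37.] c [585.6 100.3] size [32.2 22.3] ang 56.9 z 0.0508 n 108
scene can_white (np.int64(389), np.int64(229)) col [86. 80. 74.] c [664.9 115.4] size [27.  29.7] ang 24.5 z 0.051 n 148
scene can_green (np.int64(300), np.int64(219)) col [ 77. 205.  98.] c [558.8  -9.5] size [31.9 33.2] ang 66.8 z 0
[... 2270 characters left out ...]
nt64(257)) col [36. 39. 36.] c [557.3  -8. ] size [31.4 34. ] ang 31.2 z 0.0526 n 155
side tin (np.int64(340), np.int64(202)) col [236. 229. 224.] c [ 693.5 -241.9] size [65.8 65.4] ang 51.7 z 0.0308 n 291
side coaster (np.int64(196), np.int64(309)) col [255. 254. 246.] c [706.1 224.9] size [88.2 89. ] ang 76.7 z 0.0092 n 1401
side tray_blue (np.int64(279), np.int64(395)) col [ 50. 101. 202.] c [474.8 299.7] size [221.7 163.3] ang 5.7 z 0.0143 n 2451
side tray_blue (np.int64(410), np.int64(245)) col [173. 166. 154.] c [ 464.6 -154.4] size [ 60.2 197.3] ang 7.2 z 0.0144 n 138
side tray_red (np.int64(252), np.int64(271)) col [96. 91. 82.] c [658.6 125.7] size [30.1 13.1] ang 46.6 z 0.0147 n 57
```

View pics/crop1.png

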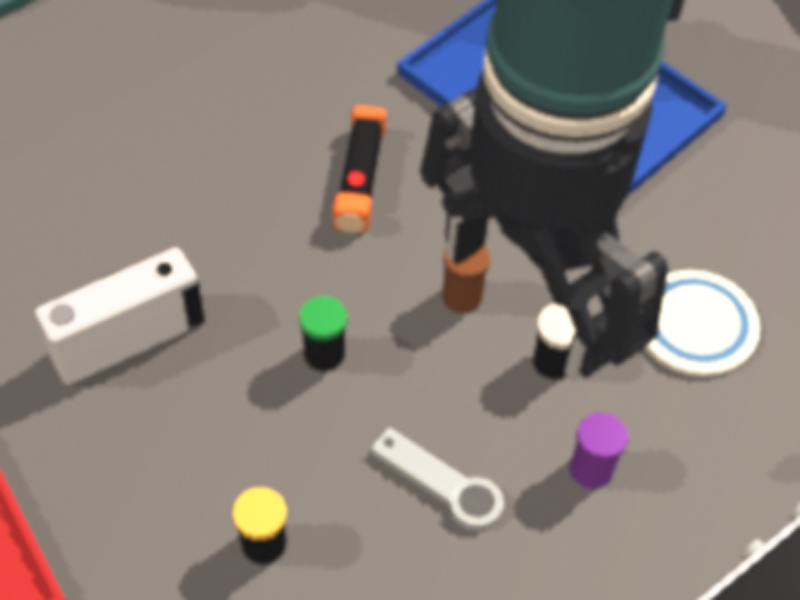

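The crop confirms the choice: the white lid on a black pot is at (555,345), brown at (465,275) and purple at (600,445). I start with the camera by hovering over it.

Request:
step_arm(
  rows=[
    [1, -2.27, -5.4, 1.0, 0],
    [1, -2.27, -5.4, 1.0, 0],
    [1, -2.27, -5.4, 1.0, 0],
    [1, -2.27, -5.4, 1.0, 0],
    [1, -2.27, -5.4, 1.0, 0],
    [1, 0, 0, 1, 0.141],
    [1, 0, 0, 0, 0],
    [1, 0, 0, 0, 0],
  ],
  squeeze=40,
)

```text
t: 3.8
position: [0.4565, -0.1132, 0.1718]
tool_rot: [0.754, 0.657, 0.001, 0.001]
force: [-0.4, 0.2, 0.2]
opening: 0.0857
finger_force: 0.0
```

```bash
cat > go.py <<'E'
"""usage: go.py x y z theta_deg  -> tool-frame shift (cm) at present heading, and spin, to reach target (m)"""
import sys; from h import *
def st():
    s=env.read_state(); Rt=Rotation.from_quat(s['tool_rot']).as_matrix()
    return s,Rt
if __name__=='__main__':
    s,Rt=st(); th=np.degrees(np.arctan2(Rt[1,1],Rt[0,1]))
    x,y,z,t=map(float,sys.argv[1:]); d=Rt.T@(np.array([x,y,z])-s['position'])*100
    print('t',s['t'],'pos',s['position'].round(4),'theta',th.round(2),'open',s['opening'].round(4),'tilt',Rt[:,2].round(3))
    print('shift cm',d.round(2),'spin',np.round(-np.radians((t-th+90)%180-90),3))
E
python3 go.py .455 -.1135 .02 -8.1; python3 -c "
from h import *
shot('wrist','w1.png')"
```

```text
Traceback (most recent call last):
  File "go.py", line 9, in <module>
    print('t',s['t'],'pos',s['position'].round(4),'theta',th.round(2),'open',s['opening'].round(4),'tilt',Rt[:,2].round(3))
                                                                             ^^^^^^^^^^^^^^^^^^
AttributeError: 'float' object has no attribute 'round'
```

View pics/w1.png

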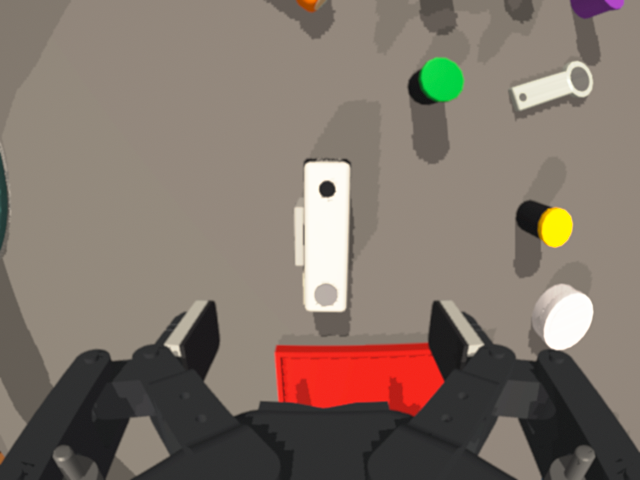

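The picture shows the camera upright between the jaw planes: body centred near (327,236), lens housing at (299,235), and edges parallel to the pads. I check the position numerically.

```bash
sed -i "s/s\['opening'\].round(4)/round(float(s['opening']),4)/" go.py
python3 - <<'E'
from h import *
p=shot('wrist'); print(plane(p,[(327,236),(306,165),(348,165),(306,310),(347,310)],.062,True).round(4))
E
python3 go.py .455 -.1135 .018 -8.1
```

```text
[[ 0.4601 -0.1105]
 [ 0.4528 -0.0593]
 [ 0.481  -0.0632]
 [ 0.4367 -0.1655]
 [ 0.4673 -0.1698]]
t 3.9 pos [ 0.4564 -0.1131  0.1718] theta -7.94 open 0.0853 tilt [ 0.002 -0.    -1.   ]
shift cm [-0.06 -0.16 15.38] spin 0.003
```

Request:
step_arm(
  rows=[
    [1, -0.06, -0.12, 3, 0.003],
    [1, 0, 0, 4, 0],
    [1, 0, 0, 4, 0],
    [1, 0, 0, 3, 0],
    [1, 0, 0, 1.4, 0],
    [1, 0, 0, 0, 0],
    [0.0, 0, 0, 0, 0],
    [-0.3, 0, 0, 0, 0],
    [-1, 0, 0, 0, 0],
    [-1, 0, 0, 0, 0],
    [-1, 0, 0, 0, 0],
    [-1, 0, 0, 0, 0],
  ],
  squeeze=30,
)

```text
t: 5.4
position: [0.4544, -0.1141, 0.0183]
tool_rot: [0.756, 0.654, 0.001, 0.001]
force: [0.3, 0.7, 7.2]
opening: 0.0397
finger_force: 30.6
```

Request:
step_arm(
  rows=[
    [-1, 0, 0, 0, 0],
    [-1, 0, 0, -1, 0],
    [-1, 0, 0, -3, 0],
    [-1, 0, 0, -4, 0],
    [-1, 0, 0, -4, 0],
    [-1, 0, 0, -2, 0],
    [-1, 0, 0, 0, 0],
  ],
)

```text
t: 6.28
position: [0.4543, -0.114, 0.1589]
tool_rot: [0.756, 0.654, 0.001, 0.001]
force: [0.4, 0.6, -1.9]
opening: 0.0398
finger_force: 31.2
```

```bash
python3 go.py .420 .2945 .024 5.7
```

```text
t 6.275 pos [ 0.4543 -0.114   0.1589] theta -8.25 open 0.0398 tilt [ 0.003 -0.    -1.   ]
shift cm [39.94 -9.3  13.45] spin -0.243
```

Request:
step_arm(
  rows=[
    [-1, 2, -0.5, 0, 0],
    [-1, 4, -0.9, 0, 0],
    [-1, 4.7, -1.1, 0, 0],
    [-1, 5.0, -1.2, 0, 0],
    [-1, 5.0, -1.2, 0, 0],
    [-1, 5.0, -1.2, 0, 0],
    [-1, 5.0, -1.2, 0, 0],
    [-1, 4.7, -1.1, 0, 0],
    [-1, 3, -0.6, 0, 0],
    [-1, 1.54, -0.3, 0, 0],
    [-1, 0, 0, 0, -0.123],
    [-1, 0, 0, 0, -0.12],
  ],
)

```text
t: 7.78
position: [0.4184, 0.2931, 0.1563]
tool_rot: [0.67, 0.742, -0.002, 0.0]
force: [-0.7, -0.2, -1.7]
opening: 0.039
finger_force: 31.2
```

```bash
python3 go.py .420 .2945 .025 5.7; python3 -c "
from h import *
shot('side','s2.png')"
```

```text
t 7.775 pos [0.4184 0.2931 0.1563] theta 5.85 open 0.039 tilt [-0.002 -0.003 -1.   ]
shift cm [ 0.15  0.2  13.13] spin 0.003
```

View pics/s2.png

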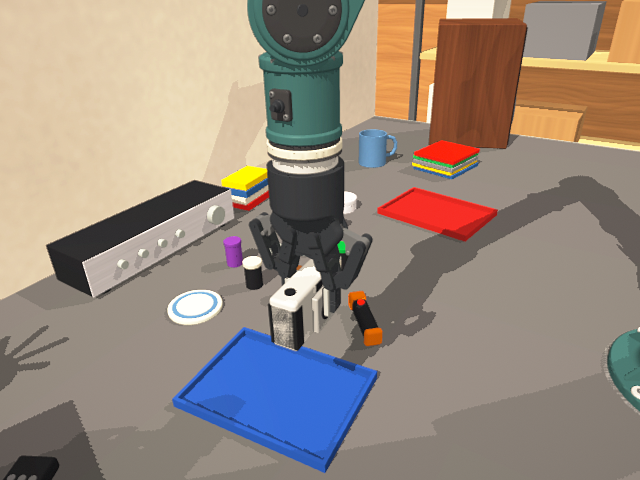

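The camera hangs upright in the jaws at (297,310), above the blue tray, which runs from (180,400) to (375,375). I lower it in two stages, the last part slowly.

Request:
step_arm(
  rows=[
    [-1, 0.15, 0.2, 2, 0],
    [-1, 0, 0, 3, 0],
    [-1, 0, 0, 3, 0],
    [-1, 0, 0, 2, 0],
    [-1, 0, 0, 1.5, 0],
    [-1, 0, 0, 0.8, 0],
    [-1, 0, 0, 0.4, 0],
    [-1, 0, 0, 0.2, 0],
    [-1, 0, 0, 0.1, 0],
    [-1, 0, 0, 0, 0],
  ],
)

```text
t: 9.07
position: [0.421, 0.2965, 0.0276]
tool_rot: [0.671, 0.741, 0.0, 0.0]
force: [0.9, 0.5, -2.8]
opening: 0.0398
finger_force: 31.1
```

Request:
step_arm(
  rows=[
    [-1, 0, 0, 0.1, 0],
    [-1, 0, 0, 0.1, 0],
    [-1, 0, 0, 0.1, 0],
    [-1, 0, 0, 0.05, 0],
    [-1, 0, 0, 0, 0],
    [-1, 0, 0, 0, 0],
  ],
)

```text
t: 9.82
position: [0.4208, 0.2964, 0.0238]
tool_rot: [0.671, 0.741, -0.0, 0.0]
force: [0.6, 0.0, -3.4]
opening: 0.0391
finger_force: 31.1
```

Request:
step_arm(
  rows=[
    [-1, 0, 0, 0.05, 0],
    [-1, 0, 0, 0.05, 0],
    [-1, 0, 0, 0, 0],
    [-1, 0, 0, 0, 0],
  ],
)

```text
t: 10.32
position: [0.4209, 0.2964, 0.0233]
tool_rot: [0.671, 0.741, 0.0, 0.0]
force: [-0.4, -1.4, 5.8]
opening: 0.0395
finger_force: 32.1
```

Request:
step_arm(
  rows=[
    [-0.02, 0, 0, 0, 0],
    [0.1, 0, 0, 0, 0],
    [0.3, 0, 0, 0, 0],
    [0.4, 0, 0, 0, 0],
    [0.4, 0, 0, 0, 0],
    [0.4, 0, 0, -2, 0],
    [0.4, 0, 0, -4, 0],
    [0.4, 0, 0, -4, 0],
    [0.6, 0, 0, -4, 0],
    [1, 0, 0, -1, 0],
    [1, 0, 0, 0, 0],
  ],
)

```text
t: 11.7
position: [0.4209, 0.2964, 0.173]
tool_rot: [0.671, 0.741, 0.0, 0.0]
force: [0.3, -0.3, -0.0]
opening: 0.0857
finger_force: 0.0
```

```bash
python3 go.py .4445 .114 .15 44
```

```text
t 11.7 pos [0.4209 0.2964 0.173 ] theta 5.68 open 0.0857 tilt [ 0.001  0.001 -1.   ]
shift cm [-18.39   0.55   2.3 ] spin -0.669
```

Request:
step_arm(
  rows=[
    [1, -3.6, 0.11, 0, 0],
    [1, -4, 0.11, 0, 0],
    [1, -4, 0.11, 0, 0],
    [1, -4, 0.11, 0, 0],
    [1, -2.79, 0.11, 0, 0],
    [1, 0, 0, 0.5, -0.167],
    [1, 0, 0, 0.5, -0.167],
    [1, 0, 0, 0.5, -0.167],
    [1, 0, 0, 0.5, -0.168],
    [1, 0, 0, 0, 0],
    [1, 0, 0, 0, 0],
  ],
)

```text
t: 13.08
position: [0.4439, 0.1137, 0.1521]
tool_rot: [0.392, 0.92, -0.001, -0.001]
force: [0.2, -0.8, 0.9]
opening: 0.0856
finger_force: 0.0
```

```bash
python3 - <<'E'
from h import *
p=shot('wrist','w2.png')
o=nets.outline_of(p,'torch')[0]; print(o['conf'],o['location'])
v,u=np.nonzero(o['region']); q=plane(p,np.c_[u,v],.022,True)*1000
r=cv2.minAreaRect(q.astype(np.float32)); print(r)
p=shot('side'); C=cloud(p); o=nets.outline_of(p,'camera')[0]; q=C[o['region']]; q=q[q[:,2]>.06]
print('camera',o['conf'],cv2.minAreaRect((q[:,:2]*1000).astype(np.float32)),np.median(q[:,2]))
E
python3 go.py .4445 .114 .003 44
```

```text
0.7 [322.8, 231.1]
((444.96728515625, 112.8751449584961), (30.105600357055664, 113.08808898925781), 43.871116638183594)
camera 0.62 ((424.26153564453125, 297.499755859375), (33.00653839111328, 112.069091796875), 5.8217668533325195) 0.06739834033065747
t 13.275 pos [0.4445 0.114  0.1528] theta 43.96 open 0.0853 tilt [ 0. -0. -1.]
shift cm [ 0.    0.   14.98] spin -0.001
```

View pics/w2.png

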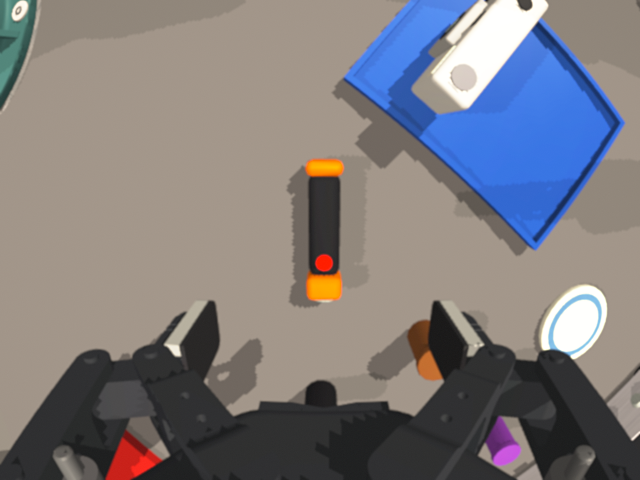

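The torch at (324,230) lies midway between and parallel to the pads, and the camera stands in the blue tray at (485,50). I descend and grip the torch.

Request:
step_arm(
  rows=[
    [1, 0, 0, 3, 0],
    [1, 0, 0, 4, 0],
    [1, 0, 0, 4, 0],
    [1, 0, 0, 2.5, 0],
    [1, 0, 0, 1.4, 0],
    [1, 0, 0, 0, 0],
    [0, 0, 0, 0, 0],
    [-0.4, 0, 0, 0, 0],
    [-1, 0, 0, 0, 0],
    [-1, 0, 0, 0, 0],
    [-1, 0, 0, 0, 0],
    [-1, 0, 0, 0, 0],
  ],
)

```text
t: 14.78
position: [0.4449, 0.114, 0.0045]
tool_rot: [0.391, 0.92, 0.0, 0.0]
force: [-0.8, 0.6, 5.3]
opening: 0.0236
finger_force: 30.1
```

Request:
step_arm(
  rows=[
    [-1, 0, 0, 0, 0],
    [-1, 0, 0, -1, 0],
    [-1, 0, 0, -3, 0],
    [-1, 0, 0, -4, 0],
    [-1, 0, 0, -4, 0],
    [-1, 0, 0, -2, 0.166],
    [-1, 0, 0, 0, 0.166],
    [-1, 0, 0, 0, 0.166],
    [-1, 0, 0, 0, 0.17],
    [-1, 0, 0, 0, 0],
  ],
)

```text
t: 16.02
position: [0.444, 0.1138, 0.1441]
tool_rot: [0.67, 0.742, -0.0, 0.0]
force: [-0.2, -0.6, -1.4]
opening: 0.0235
finger_force: 29.7
```

```bash
python3 go.py .505 .303 .012 5.7
```

```text
t 16.025 pos [0.444  0.1138 0.1441] theta 5.85 open 0.0235 tilt [-0. -0. -1.]
shift cm [18.2   8.   13.21] spin 0.003
```

Request:
step_arm(
  rows=[
    [-1, 2.5, 1.2, 0, 0],
    [-1, 4, 1.7, 0, 0],
    [-1, 4, 1.7, 0, 0],
    [-1, 4, 1.7, 0, 0],
    [-1, 2.7, 1.2, 0, 0],
    [-1, 1, 0.5, 1, 0],
    [-1, 0, 0, 3, 0],
    [-1, 0, 0, 3, 0],
    [-1, 0, 0, 3, 0],
    [-1, 0, 0, 1.5, 0],
    [-1, 0, 0, 1, 0],
    [-1, 0, 0, 0, 0],
  ],
)

```text
t: 17.52
position: [0.5058, 0.3026, 0.0186]
tool_rot: [0.671, 0.742, -0.0, -0.0]
force: [-0.2, -0.1, -1.0]
opening: 0.0235
finger_force: 29.7
```

```bash
python3 go.py .505 .303 .0095 5.7
```

```text
t 17.525 pos [0.5058 0.3026 0.0186] theta 5.73 open 0.0235 tilt [-0.001 -0.    -1.   ]
shift cm [ 0.05 -0.08  0.91] spin 0.001
```

Request:
step_arm(
  rows=[
    [-1, 0, 0, 0.4, 0],
    [-1, 0, 0, 0.3, 0],
    [-1, 0, 0, 0.1, 0],
    [-1, 0, 0, 0.05, 0],
    [-1, 0, 0, 0.05, 0],
    [-1, 0, 0, 0, 0],
    [-1, 0, 0, 0, 0],
  ],
)

```text
t: 18.4
position: [0.5059, 0.303, 0.0098]
tool_rot: [0.671, 0.742, 0.0, 0.0]
force: [0.6, 0.2, -0.9]
opening: 0.0233
finger_force: 29.7
```

Request:
step_arm(
  rows=[
    [-1, 0, 0, 0.05, 0],
    [-1, 0, 0, 0.03, 0],
    [-1, 0, 0, 0, 0],
    [-0.4, 0, 0, 0, 0],
    [-0.1, 0, 0, 0, 0],
    [0.1, 0, 0, 0, 0],
    [0.1, 0, 0, 0, 0],
    [0.1, 0, 0, -3, 0],
    [0.1, 0, 0, -4, 0],
    [0.1, 0, 0, -4, 0],
    [0.5, 0, 0, -4, 0],
    [1, 0, 0, 0, 0],
  ],
)

```text
t: 19.9
position: [0.5081, 0.3043, 0.1623]
tool_rot: [0.671, 0.742, 0.004, 0.001]
force: [0.1, -0.1, -0.1]
opening: 0.08
finger_force: 0.0
```

```bash
python3 go.py .653 -.132 .16 95.7
```

```text
t 19.9 pos [0.5081 0.3043 0.1623] theta 5.72 open 0.08 tilt [ 0.006  0.004 -1.   ]
shift cm [-44.86  10.07   0.14] spin -1.57
```

Request:
step_arm(
  rows=[
    [1, -3, 0.7, 0, 0],
    [1, -5.2, 1.2, 0, 0],
    [1, -5.2, 1.2, 0, 0],
    [1, -5.2, 1.2, 0, 0],
    [1, -5.2, 1.2, 0, 0],
    [1, -5.2, 1.2, 0, 0],
    [1, -5.2, 1.2, 0, 0],
    [1, -5.2, 1.2, 0, 0],
    [1, -3.5, 0.7, 0, 0],
    [1, -1.96, 0.27, 0, 0],
    [1, 0, 0, 0, -0.175],
    [1, 0, 0, 0, -0.175],
  ],
)

```text
t: 21.4
position: [0.6502, -0.132, 0.158]
tool_rot: [0.529, 0.849, -0.0, -0.001]
force: [-0.2, -0.4, 0.4]
opening: 0.0855
finger_force: 0.0
```

Request:
step_arm(
  rows=[
    [1, 0, 0, 0.3, -0.175],
    [1, 0, 0, 0.3, -0.175],
    [1, 0, 0, 0, -0.175],
    [1, 0, 0, 0, -0.175],
    [1, 0, 0, 0, -0.175],
    [1, 0, 0, 0, -0.175],
    [1, 0, 0, 0, -0.17],
    [1, 0, 0, 0, 0],
  ],
)

```text
t: 22.4
position: [0.6502, -0.132, 0.1522]
tool_rot: [-0.049, 0.999, 0.001, -0.001]
force: [-0.5, -0.6, 0.6]
opening: 0.0854
finger_force: 0.0
```

```bash
cat > can.py <<'E'
import sys; from h import *
col=sys.argv[1]
p=shot('wrist',sys.argv[2]); hsv=cv2.cvtColor(p['pixels'],cv2.COLOR_RGB2HSV)
for o in nets.outline_of(p,col):
    v,u=np.nonzero(o['region']); h=np.array([h for h in hsv[v,u]])
    lid=(h[:,1]>110)&(h[:,2]>130) if col=='can_yellow' else (h[:,1]<70)&(h[:,2]>140)
    if lid.sum()<50: continue
    q=plane(p,np.c_[u,v][lid],.052,True)*1000; c,r=cv2.minEnclosingCircle(q.astype(np.float32)); print(round(o['conf'],2),np.round(o['location']),'lid xy mm',np.round(c,1),'r',round(r,1),'col',p['pixels'][v[lid],u[lid]].mean(0).round())
E
python3 can.py can_yellow w3.png; python3 go.py .653 -.132 .02 95.7;python3 -c "
from h import *;print(env.read_state()['joints'].round(2))"
```

```text
0.92 [320. 240.] lid xy mm [ 652.  -132.5] r 17.1 col [252. 242.   1.]
t 22.5 pos [ 0.6505 -0.1324  0.1525] theta 95.6 open 0.0852 tilt [-0.001  0.001 -1.   ]
shift cm [-0.27  0.   13.25] spin -0.002
[ 0.4   0.63 -0.39  1.8   0.33  0.78  1.51]
```

View pics/w3.png

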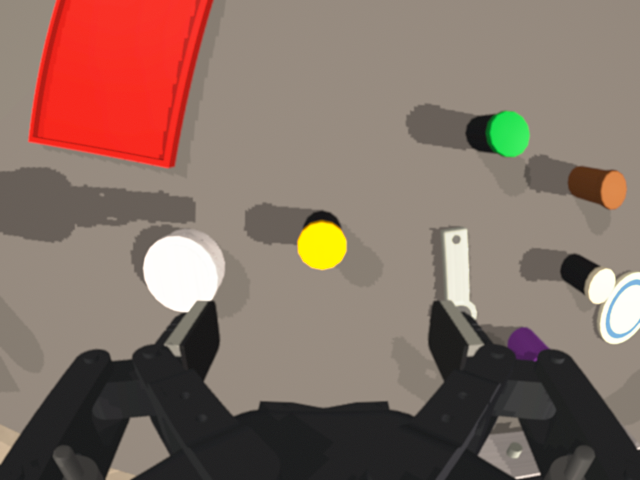

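The yellow lid at (322,245) is midway between the pads. The tin (184,270) and opener (456,275) are clear of the fingers. I grip it on the pot, below the lid.

Request:
step_arm(
  rows=[
    [1, -0.15, 0, 3, 0],
    [1, 0, 0, 4, 0],
    [1, 0, 0, 4, 0],
    [1, 0, 0, 2, 0],
    [1, 0, 0, 1.25, 0],
    [1, 0, 0, 0, 0],
    [0.1, 0, 0, 0, 0],
    [-0.2, 0, 0, 0, 0],
    [-1, 0, 0, 0, 0],
    [-1, 0, 0, 0, 0],
    [-1, 0, 0, 0, 0],
    [-1, 0, 0, 0, 0],
  ],
  squeeze=20,
)

```text
t: 24.0
position: [0.6531, -0.1333, 0.0113]
tool_rot: [-0.05, 0.999, -0.0, 0.001]
force: [-0.2, -0.3, 6.3]
opening: 0.0327
finger_force: 19.5
```

Request:
step_arm(
  rows=[
    [-1, 0, 0, 0, 0],
    [-1, 0, 0, -1, 0],
    [-1, 0, 0, -3, 0],
    [-1, 0, 0, -4, 0],
    [-1, 0, 0, -4, 0],
    [-1, 0, 0, -2, 0],
    [-1, 0, 0, 0, 0],
  ],
)

```text
t: 24.88
position: [0.6532, -0.1333, 0.1518]
tool_rot: [-0.05, 0.999, -0.0, 0.001]
force: [-0.5, 0.2, -0.5]
opening: 0.0332
finger_force: 20.0
```

```bash
python3 go.py .557 .308 .02 95.7
```

```text
t 24.875 pos [ 0.6532 -0.1333  0.1518] theta 95.68 open 0.0332 tilt [ 0.003 -0.    -1.   ]
shift cm [ 5.24 44.87 13.13] spin -0.0
```

Request:
step_arm(
  rows=[
    [-1, 0.3, 2.5, 0, 0],
    [-1, 0.5, 4.5, 0, 0],
    [-1, 0.6, 5.2, 0, 0],
    [-1, 0.6, 5.2, 0, 0],
    [-1, 0.6, 5.2, 0, 0],
    [-1, 0.6, 5.2, 0, 0],
    [-1, 0.6, 5.2, 0, 0],
    [-1, 0.6, 5.2, 0, 0],
    [-1, 0.5, 4, 0, 0],
    [-1, 0.3, 2.1, 0, 0],
    [-1, 0.04, 0.57, 0, 0],
    [-1, 0, 0, 0, 0],
  ],
)

```text
t: 26.38
position: [0.5562, 0.3062, 0.1498]
tool_rot: [-0.049, 0.999, -0.001, -0.0]
force: [0.2, -0.1, -0.4]
opening: 0.0331
finger_force: 20.0
```

```bash
python3 go.py .557 .308 .0165 95.7
```

```text
t 26.375 pos [0.5562 0.3062 0.1498] theta 95.59 open 0.0331 tilt [-0.001 -0.002 -1.   ]
shift cm [-0.11  0.2  13.33] spin -0.002
```

Request:
step_arm(
  rows=[
    [-1, -0.1, 0.1, 2, 0],
    [-1, 0, 0, 3, 0],
    [-1, 0, 0, 3, 0],
    [-1, 0, 0, 2.5, 0],
    [-1, 0, 0, 1.5, 0],
    [-1, 0, 0, 0.7, 0],
    [-1, 0, 0, 0.3, 0],
    [-1, 0, 0, 0.15, 0],
    [-1, 0, 0, 0.05, 0],
    [-1, 0, 0, 0, 0],
    [-1, 0, 0, 0, 0],
  ],
)

```text
t: 27.75
position: [0.5569, 0.3094, 0.0188]
tool_rot: [-0.05, 0.999, 0.0, 0.0]
force: [-0.1, -1.2, -0.6]
opening: 0.0328
finger_force: 20.0
```

Request:
step_arm(
  rows=[
    [-1, 0, 0, 0.1, 0],
    [-1, 0, 0, 0.05, 0],
    [-1, 0, 0, 0.05, 0],
    [-1, 0, 0, 0.05, 0],
    [-1, 0, 0, 0.02, 0],
    [-1, 0, 0, 0, 0],
    [-1, 0, 0, 0, 0],
  ],
)

```text
t: 28.62
position: [0.5569, 0.3094, 0.0164]
tool_rot: [-0.05, 0.999, 0.0, 0.0]
force: [-0.4, -0.9, 5.0]
opening: 0.0329
finger_force: 19.9
```

Request:
step_arm(
  rows=[
    [-0.15, 0, 0, 0, 0],
    [0.1, 0, 0, 0, 0],
    [0.3, 0, 0, 0, 0],
    [0.4, 0, 0, 0, 0],
    [0.4, 0, 0, -2, 0],
    [0.4, 0, 0, -4, 0],
    [0.4, 0, 0, -4, 0],
    [0.7, 0, 0, -4, 0],
    [1, 0, 0, 0, 0],
    [1, 0, 0, 0, 0],
  ],
)

```text
t: 29.88
position: [0.5565, 0.3089, 0.1564]
tool_rot: [-0.05, 0.999, -0.0, 0.0]
force: [0.2, -0.7, -1.0]
opening: 0.0856
finger_force: 0.0
```

```bash
python3 go.py .680 -.012 .16 105; python3 -c "
from h import *;shot('wrist','w4.png')"
```

```text
t 29.875 pos [0.5565 0.3089 0.1564] theta 95.68 open 0.0856 tilt [ 0. -0. -1.]
shift cm [ -9.11 -33.15  -0.35] spin -0.163
```

View pics/w4.png

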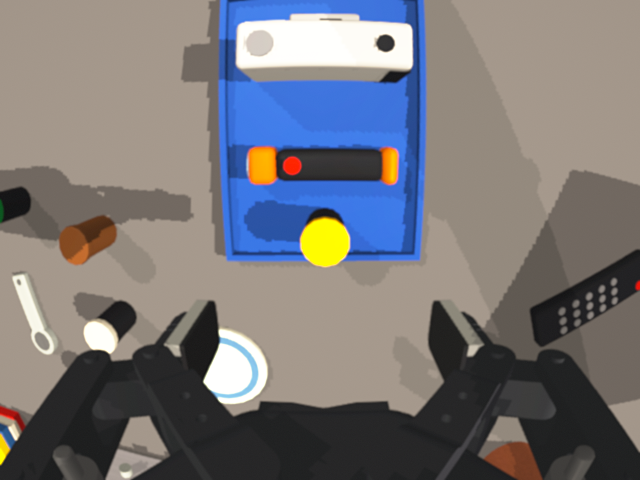

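The blue tray holds the camera (323,45), torch (322,165) and yellow can (325,240), all upright and inside the walls. Next is the opener.

Request:
step_arm(
  rows=[
    [1, -0.9, -3.2, 0, 0],
    [1, -1.5, -5.3, 0, 0],
    [1, -1.5, -5.3, 0, 0],
    [1, -1.5, -5.3, 0, 0],
    [1, -1.5, -5.3, 0, 0],
    [1, -1.3, -4.5, 0, 0],
    [1, -1.2, -4.2, 0, 0],
    [1, 0, 0, 0, -0.16],
    [1, 0, 0, 0, 0],
    [1, 0, 0, 0, 0],
  ],
)

```text
t: 31.18
position: [0.6822, -0.0097, 0.1549]
tool_rot: [-0.129, 0.992, 0.0, -0.001]
force: [-0.3, -0.5, 1.5]
opening: 0.0855
finger_force: 0.0
```

```bash
python3 - <<'E'
from h import *
p=shot('wrist','w5.png')
for o in nets.outline_of(p,'opener')[:2]:
    print(o['conf'],o['location'])
    v,u=np.nonzero(o['region']); q=plane(p,np.c_[u,v],.009,True)*1000
    r=cv2.minAreaRect(q.astype(np.float32)); print(r)
    # handle axis: PCA of points over 40 mm from disc end
    c=np.array(r[0]); a=np.radians(14); e=np.array([np.cos(a),np.sin(a)]); s=(q-c)@e
    h=q[(s<12)&(s>-46)]; w,V=np.linalg.eigh(np.cov(h.T)); print('handle dir',np.degrees(np.arctan2(*(V[::-1,1]*np.sign(V[0,1])))),'mean',h.mean(0),'s',s.min(),s.max())
E
python3 go.py .689 -.010 .002 105
```

```text
0.86 [319.8, 233.7]
((688.1007690429688, -10.0294189453125), (100.06456756591797, 34.066532135009766), 14.763413429260254)
handle dir 15.3506556490412 mean [671.22384162 -15.12544462] s -50.147690605650205 50.078586070505615
t 31.275 pos [ 0.6825 -0.0095  0.1555] theta 104.89 open 0.0853 tilt [-0.001  0.    -1.   ]
shift cm [-0.62 -0.22 15.35] spin -0.002
```

View pics/w5.png

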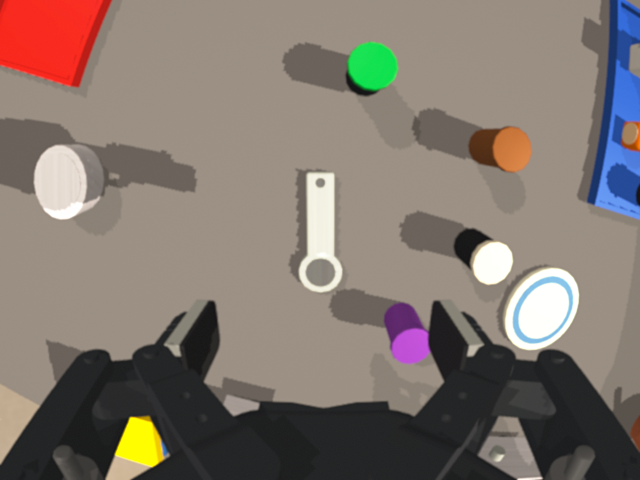

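The opener is at (320,232), parallel to and centred between the pads, disc toward the gripper. The purple can (407,335) lies outside the finger path in the world. I descend to grip the handle.

Request:
step_arm(
  rows=[
    [1, -0.65, -0.2, 3, 0],
    [1, 0, 0, 4, 0],
    [1, 0, 0, 4, 0],
    [1, 0, 0, 2.5, 0],
    [1, 0, 0, 1.3, 0],
    [1, 0, 0, 0.5, 0],
    [1, 0, 0, 0, 0],
    [1, 0, 0, 0, 0],
  ],
  squeeze=40,
)

```text
t: 32.28
position: [0.6908, -0.011, 0.004]
tool_rot: [-0.129, 0.992, -0.0, 0.001]
force: [0.6, 0.1, -0.9]
opening: 0.0854
finger_force: 0.0
```

Request:
step_arm(
  rows=[
    [0, 0, 0, 0, 0],
    [-0.4, 0, 0, 0, 0],
    [-1, 0, 0, 0, 0],
    [-1, 0, 0, 0, 0],
    [-1, 0, 0, 0, 0],
    [-1, 0, 0, 0, 0],
    [-1, 0, 0, 0, 0],
  ],
)

```text
t: 33.15
position: [0.6901, -0.0111, 0.0031]
tool_rot: [-0.129, 0.992, -0.0, 0.0]
force: [-0.5, 0.2, 4.2]
opening: 0.0209
finger_force: 40.1
```

Request:
step_arm(
  rows=[
    [-1, 0, 0, -1, 0],
    [-1, 0, 0, -3, 0],
    [-1, 0, 0, -4, 0],
    [-1, 0, 0, -4, 0],
    [-1, 0, 0, -2.5, 0.133],
    [-1, 0, 0, 0, 0.133],
    [-1, 0, 0, 0, 0.133],
    [-1, 0, 0, 0, 0],
  ],
)

```text
t: 34.15
position: [0.6893, -0.0109, 0.1479]
tool_rot: [0.069, 0.998, -0.0, -0.0]
force: [-0.6, -0.6, -1.1]
opening: 0.0211
finger_force: 39.6
```

```bash
python3 go.py .453 -.319 .009 82.2
```

```text
t 34.15 pos [ 0.6893 -0.0109  0.1479] theta 82.1 open 0.0211 tilt [-0. -0. -1.]
shift cm [ 19.17 -33.76  13.92] spin -0.002
```

Request:
step_arm(
  rows=[
    [-1, 1.5, -2.5, 0, 0],
    [-1, 2.4, -4.2, 0, 0],
    [-1, 2.7, -4.8, 0, 0],
    [-1, 2.7, -4.8, 0, 0],
    [-1, 2.7, -4.8, 0, 0],
    [-1, 2.7, -4.8, 0, 0],
    [-1, 2.4, -4.2, 0, 0],
    [-1, 1.5, -2.6, 0, 0],
    [-1, 0.5, -0.9, 0, 0],
    [-1, 0.07, -0.16, 0, 0],
    [-1, 0, 0, 0, 0],
  ],
)

```text
t: 35.52
position: [0.4544, -0.3172, 0.148]
tool_rot: [0.068, 0.998, 0.0, 0.001]
force: [-0.1, -0.6, -0.2]
opening: 0.0205
finger_force: 39.6
```

```bash
python3 go.py .453 -.319 .009 82.2; python3 -c "
from h import *;shot('wrist','w6.png')"
```

```text
t 35.525 pos [ 0.4544 -0.3172  0.148 ] theta 82.17 open 0.0205 tilt [ 0.001  0.001 -1.   ]
shift cm [ 0.13 -0.21 13.9 ] spin -0.001
```

View pics/w6.png

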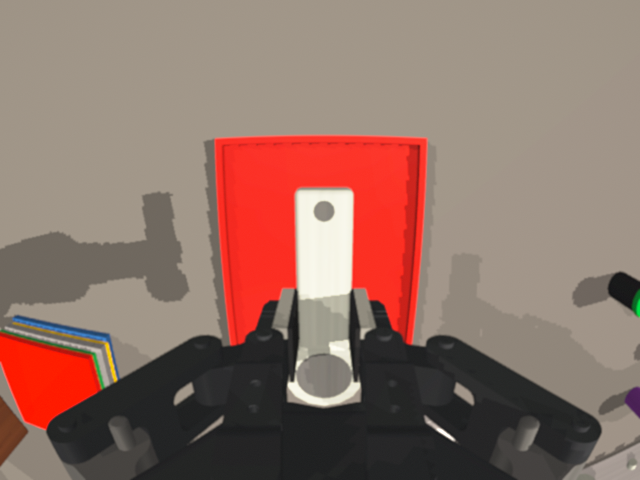

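The opener is held flat at (324,240), parallel to and centred over the red tray, which spans columns 217-427. I lower it.

Request:
step_arm(
  rows=[
    [-1, 0.1, -0.1, 2.5, 0],
    [-1, 0, 0, 3.5, 0],
    [-1, 0, 0, 3.5, 0],
    [-1, 0, 0, 2.5, 0],
    [-1, 0, 0, 1, 0],
    [-1, 0, 0, 0.5, 0],
    [-1, 0, 0, 0.2, 0],
    [-1, 0, 0, 0, 0],
    [-1, 0, 0, 0, 0],
  ],
)

```text
t: 36.7
position: [0.4522, -0.3199, 0.0115]
tool_rot: [0.07, 0.998, -0.0, 0.001]
force: [-0.6, -0.3, -0.9]
opening: 0.0208
finger_force: 39.6
```

Request:
step_arm(
  rows=[
    [-1, 0, 0, 0.1, 0],
    [-1, 0, 0, 0.05, 0],
    [-1, 0, 0, 0.05, 0],
    [-1, 0, 0, 0, 0],
    [-1, 0, 0, 0, 0],
  ],
)

```text
t: 37.33
position: [0.4518, -0.3195, 0.0088]
tool_rot: [0.07, 0.998, 0.0, -0.0]
force: [-0.2, -0.1, -1.2]
opening: 0.0208
finger_force: 39.6
```

Request:
step_arm(
  rows=[
    [-1, 0, 0, 0.06, 0],
    [-1, 0, 0, 0.02, 0],
    [-1, 0, 0, 0, 0],
    [-0.4, 0, 0, 0, 0],
    [-0.1, 0, 0, 0, 0],
    [0.1, 0, 0, 0, 0],
    [0.1, 0, 0, 0, 0],
    [0.1, 0, 0, -3, 0],
    [0.1, 0, 0, -4, 0],
    [0.3, 0, 0, -4, 0],
    [0.6, 0, 0, -3, 0],
    [1, 0, 0, 0, 0],
  ],
)

```text
t: 38.83
position: [0.4533, -0.3204, 0.1504]
tool_rot: [0.07, 0.998, -0.001, 0.002]
force: [-0.4, -0.1, -0.4]
opening: 0.0837
finger_force: 0.0
```

```bash
python3 go.py .665 .117 .16 82.2; python3 -c "
from h import *
p=shot('wrist'); o=nets.outline_of(p,'opener')[0]; v,u=np.nonzero(o['region']); print(o['conf'],cv2.minAreaRect((plane(p,np.c_[u,v],.014,True)*1000).astype(np.float32)))"
```

```text
t 38.825 pos [ 0.4533 -0.3204  0.1504] theta 81.97 open 0.0837 tilt [ 0.004 -0.003 -1.   ]
shift cm [-14.86  46.27  -1.  ] spin -0.004
0.7 ((450.4955139160156, -319.13671875), (33.36812973022461, 98.35149383544922), 83.05903625488281)
```

Request:
step_arm(
  rows=[
    [1, -1, 3, -0.5, 0],
    [1, -1.7, 5.2, 0, 0],
    [1, -1.7, 5.2, 0, 0],
    [1, -1.7, 5.2, 0, 0],
    [1, -1.7, 5.2, 0, 0],
    [1, -1.7, 5.2, 0, 0],
    [1, -1.7, 5.2, 0, 0],
    [1, -1.7, 5.2, 0, 0],
    [1, -1.2, 4, 0, 0],
    [1, -0.76, 2.3, 0, 0],
    [1, 0, 0.57, 0, 0],
    [1, 0, 0, 0, 0],
  ],
)

```text
t: 40.42
position: [0.6625, 0.1161, 0.1522]
tool_rot: [0.07, 0.998, -0.001, -0.001]
force: [0.6, -0.0, 1.3]
opening: 0.0857
finger_force: 0.0
```

```bash
python3 can.py can_white w7.png; python3 go.py .665 .117 .01 82.2
```

```text
0.88 [328. 244.] lid xy mm [665.3 119.2] r 17.2 col [253. 251. 239.]
t 40.525 pos [0.6628 0.115  0.1526] theta 81.83 open 0.0854 tilt [-0.001 -0.002 -1.   ]
shift cm [-0.21  0.26 14.26] spin -0.006
```

View pics/w7.png

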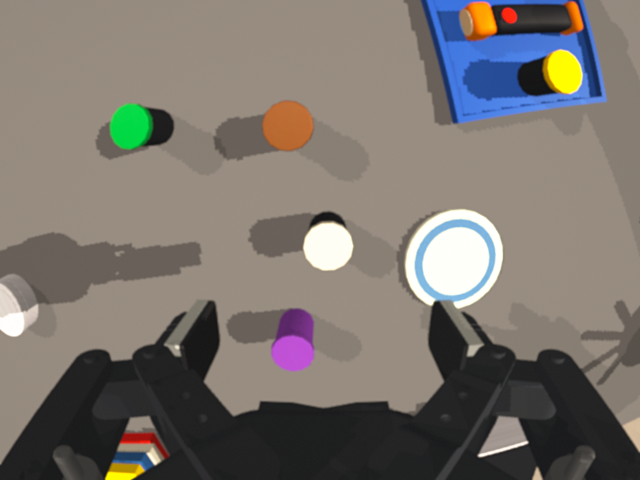

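The white lid on the black pot is at (328,244). Purple (293,340), brown (288,125) and the coaster (455,258) stay clear of the finger line. I descend and grip.

Request:
step_arm(
  rows=[
    [1, -0.19, 0.4, 3, 0],
    [1, 0, 0, 4, 0],
    [1, 0, 0, 4, 0],
    [1, 0, 0, 2, 0],
    [1, 0, 0, 1.2, 0],
    [1, 0, 0, 0, 0],
    [0.1, 0, 0, 0, 0],
    [-0.2, 0, 0, 0, 0],
    [-1, 0, 0, 0, 0],
    [-1, 0, 0, 0, 0],
    [-1, 0, 0, 0, 0],
    [-1, 0, 0, 0, 0],
  ],
  squeeze=20,
)

```text
t: 42.02
position: [0.6665, 0.1216, 0.0117]
tool_rot: [0.07, 0.998, 0.0, 0.001]
force: [0.2, -0.5, 4.4]
opening: 0.0325
finger_force: 19.3
```

Request:
step_arm(
  rows=[
    [-1, 0, 0, 0, 0],
    [-1, 0, 0, -1, 0],
    [-1, 0, 0, -3, 0],
    [-1, 0, 0, -4, 0],
    [-1, 0, 0, -4, 0],
    [-1, 0, 0, -2, 0],
    [-1, 0, 0, 0, 0],
  ],
)

```text
t: 42.9
position: [0.6667, 0.1219, 0.1523]
tool_rot: [0.07, 0.998, 0.0, 0.001]
force: [-1.0, 0.1, -0.4]
opening: 0.033
finger_force: 19.9
```

```bash
python3 go.py .556 -.333 .02 82.2
```

```text
t 42.9 pos [0.6667 0.1219 0.1523] theta 81.99 open 0.033 tilt [ 0.003  0.001 -1.   ]
shift cm [  4.65 -46.61  13.17] spin -0.004
```

Request:
step_arm(
  rows=[
    [-1, 0.3, -2.5, 0, 0],
    [-1, 0.5, -4.5, 0, 0],
    [-1, 0.55, -5.4, 0, 0],
    [-1, 0.55, -5.4, 0, 0],
    [-1, 0.55, -5.4, 0, 0],
    [-1, 0.55, -5.4, 0, 0],
    [-1, 0.55, -5.4, 0, 0],
    [-1, 0.5, -5.2, 0, 0],
    [-1, 0.4, -4.3, 0, 0],
    [-1, 0.2, -2.3, 0, 0],
    [-1, 0, -0.8, 0, 0],
    [-1, 0, 0, 0, 0],
  ],
)

```text
t: 44.4
position: [0.5551, -0.3321, 0.1506]
tool_rot: [0.069, 0.998, 0.001, -0.0]
force: [0.3, 0.8, 0.5]
opening: 0.0331
finger_force: 19.9
```

```bash
python3 go.py .556 -.333 .0168 82.2
```

```text
t 44.4 pos [ 0.5551 -0.3321  0.1506] theta 82.05 open 0.0331 tilt [-0.     0.001 -1.   ]
shift cm [-0.11 -0.1  13.38] spin -0.003
```

Request:
step_arm(
  rows=[
    [-1, -0.1, 0, 2, 0],
    [-1, 0, 0, 3, 0],
    [-1, 0, 0, 3, 0],
    [-1, 0, 0, 2.5, 0],
    [-1, 0, 0, 1.5, 0],
    [-1, 0, 0, 0.7, 0],
    [-1, 0, 0, 0.3, 0],
    [-1, 0, 0, 0.15, 0],
    [-1, 0, 0, 0.05, 0],
    [-1, 0, 0, 0, 0],
    [-1, 0, 0, 0, 0],
  ],
)

```text
t: 45.78
position: [0.5561, -0.3336, 0.0193]
tool_rot: [0.07, 0.998, -0.0, 0.0]
force: [-0.4, -0.6, -1.1]
opening: 0.0333
finger_force: 19.9
```

Request:
step_arm(
  rows=[
    [-1, 0, 0, 0.1, 0],
    [-1, 0, 0, 0.05, 0],
    [-1, 0, 0, 0.05, 0],
    [-1, 0, 0, 0, 0],
    [-1, 0, 0, 0, 0],
  ],
)

```text
t: 46.4
position: [0.5559, -0.3335, 0.017]
tool_rot: [0.07, 0.998, -0.0, 0.0]
force: [-0.4, -0.2, -0.8]
opening: 0.0326
finger_force: 19.9
```

Request:
step_arm(
  rows=[
    [-1, 0, 0, 0.05, 0],
    [-1, 0, 0, 0.03, 0],
    [-1, 0, 0, 0, 0],
    [-1, 0, 0, 0, 0],
  ],
)

```text
t: 46.9
position: [0.556, -0.3336, 0.0167]
tool_rot: [0.07, 0.998, -0.0, 0.0]
force: [-1.5, -0.3, 5.6]
opening: 0.0329
finger_force: 19.5
```

Request:
step_arm(
  rows=[
    [-0.15, 0, 0, 0, 0],
    [0.1, 0, 0, 0, 0],
    [0.3, 0, 0, 0, 0],
    [0.4, 0, 0, 0, 0],
    [0.4, 0, 0, -2, 0],
    [0.4, 0, 0, -4, 0],
    [0.4, 0, 0, -4, 0],
    [0.7, 0, 0, -4, 0],
    [1, 0, 0, -3, 0],
    [1, 0, 0, -2, 0],
    [1, 0, 0, 0, 0],
  ],
)

```text
t: 48.28
position: [0.5569, -0.3339, 0.2084]
tool_rot: [0.07, 0.998, -0.001, 0.002]
force: [-0.9, 0.7, -0.3]
opening: 0.0855
finger_force: 0.0
```

```bash
python3 -c "
from h import *
a=shot('wrist')['pixels'];b=shot('side')['pixels'];c=shot('scene')['pixels']
m=np.hstack([cv2.resize(x,(400,300),interpolation=cv2.INTER_AREA) for x in (a,c)]); cv2.imwrite('pics/end.png',np.vstack([m,np.pad(b[180:480],((0,0),(0,160),(0,0)))])[:,:,::-1])"; python3 pose.py | grep -v "^scene opener (np.int64(301"
```

```text
scene camera (np.int64(378), np.int64(102)) col [198. 188. 177.] c [426.9 294.3] size [ 35.1 113.9] ang 5.6 z 0.0643 n 480
scene torch (np.int64(404), np.int64(128)) col [85. 47. 54.] c [508.5 301.8] size [ 27.8 111.7] ang 5.4 z 0.0288 n 536
scene opener (np.int64(116), np.int64(284)) col [232. 225. 213.] c [ 452.6 -317.8] size [ 38.4 103.3] ang 77.4 z 0.0129 n 416
scene can_yellow (np.int64(424), np.int64(139)) col [69. 56. 36.] c [557.2 308.3] size [31.7 33. ] ang 50.1 z 0.0544 n 141
scene can_white (np.int64(354), np.int64(200)) col [119.  71.  45.] c [582.7 101.8] size [32.  34.2] ang 36.4 z 0.0509 n 203
scene can_white (np.int64(132), np.int64(328)) col [244. 239. 224.] c [ 556.6 -335.3] size [31.8 32.2] ang 61.7 z 0.055 n 193
scene can_white (np.int64(407), np.int64(271)) col [134.  67. 147.] c [748.   78.9] size [32.  32.2] ang 24.9 z 0.0509 n 254
scene can_green (np.int64(300), np.int64(222)) col [ 64. 171.  81.] c [558.9  -8.8] size [31.5 32.5] ang 53.0 z 0.0509 n 224
scene tin (np.int64(230), np.int64(363)) col [254. 252. 251.] c [ 695.3 -244.8] size [64.6 64.8] ang 75.4 z 
[... 1522 characters left out ...]
64(256)) col [33. 53. 38.] c [557.2  -7.8] size [31.4 34.7] ang 31.4 z 0.0525 n 155
side tin (np.int64(342), np.int64(203)) col [247. 240. 234.] c [ 693.7 -241.6] size [64.2 65.8] ang 54.6 z 0.031 n 286
side tin (np.int64(337), np.int64(258)) col [49. 46. 45.] c [5.522e+02 1.000e-01] size [28.  10.6] ang 34.6 z 0.0295 n 63
side coaster (np.int64(197), np.int64(308)) col [255. 254. 245.] c [707.2 224.8] size [87.8 90.6] ang 76.6 z 0.0092 n 1398
side tray_blue (np.int64(269), np.int64(405)) col [ 46.  90. 177.] c [474.6 299.6] size [221.4 163. ] ang 5.9 z 0.0143 n 2365
side tray_red (np.int64(439), np.int64(218)) col [227.  85.  75.] c [ 491.6 -323.7] size [167.4 223.7] ang 81.5 z 0.0141 n 661
```

View pics/end.png

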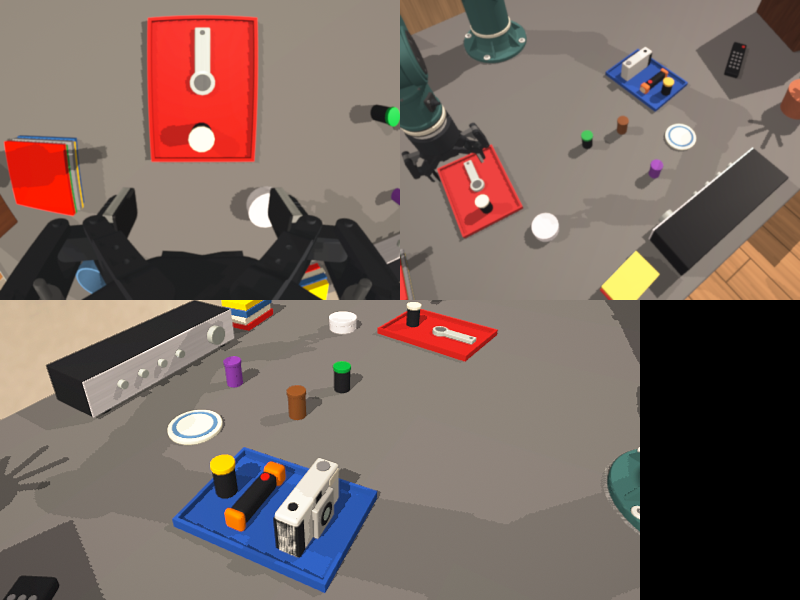

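The final pictures show the camera (305,508), torch (255,495) and yellow can (223,476) upright in the blue tray. The opener (203,60) and white can (201,138) are in the red tray, and everything else is where it was. I hand in the job.

```bash
python3 -c "
from h import *
print(env.finish_job())"
```

```text
the job is handed in; nothing more can be done
None
```

Both kits are made up and handed in: the camera, torch and yellow-lidded canister are in the blue tray, and the opener and white-lidded canister are in the red tray. Everything is flat and the right way up, and the other things were left where they were.

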